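Park the carving board in its notches

TASK

With the fingertips only, push the carving board along its rails toward the steel turn-bar until it drops into the locating notches and sits down flat on the rails. Then push the turn-bar round until it points along the rails and its end lies over the edge of the board. Do not lift the board, do not touch the stone standing on it, and leave the tools and other things lying around undisturbed.

Things in the scene. Friction and masses are not known exactly. Their poses are not given: they have to be found in the camera images.
- bench: Fixed wooden bench, 174 mm (x) by 365 mm (y -235 to +130), z up, on the table. Origin: at table height under the centre of the parked board. Two rails along y (x 30 to 70 mm either side, tops z 40 mm) between guide cheeks (inner faces x +-75 mm, tops z 58 mm); between the rails the floor is at z 12 mm. The -y end is open; the end block at +y (y 100 to 130, top z 58 mm) carries the turn-bar.
- notches (a point): On the bench at x 0, y 0, z 40 mm: middle of the four notches in the rail tops, each 25 mm long, 12 mm deep: two at bench y +55 mm (inner halves of the rails), two at y -55 mm (outer halves). All four board feet drop in together only when the board is centred here; the notches then stop it from sliding on, with about 2.5 mm of play each way.
- board: Loose plywood board, 146 mm (x) by 170 mm (y) by 16 mm thick, 0.28 to 0.46 kg, on four feet 8 mm high (20 mm long, at y +55 and -55 mm). Origin: centre, underside of the feet; axes parallel to the bench's. Starts 60 to 130 mm on the bench's -y side of its parked place, riding on its feet (bench z 48 to 64 mm). Parked it lies 8 mm lower, on the rails (z 40 to 56 mm). Sliding takes 2 to 9 N.
- board_push (a point): Middle of the board's -y end face (the end away from the turn-bar), half-way up the board's thickness: the face to push against, toward bench +y.
- board_top (a point): Centre of the board's top face; 64 mm above the table while riding, 56 mm when parked, then above the bench's origin.
- turnbar (a joint): Angle (rad) of the turn-bar about its upright pivot, anticlockwise from above. 0: across the rails (along bench x). 1.571: closed, at its stop, along the rails (bench y), one end 25 mm over the board's edge. Starts at -0.25 to 0.2; stays where it is left (about 1.5 N at its end starts it, 3 to 5 N moves it). It clears the board's top only when the board has dropped into the notches.
- turnbar_pivot (a point): Pivot of the turn-bar at the bar's mid-height, bench x 0, y +115, z 64 mm. The bar is a steel strip 110 mm long (55 mm either side of the pivot), 18 mm wide, z 59 to 69 mm. To close, its bench +x end swings toward bench +y, away from the board, and its -x end swings toward -y, over the board.
- stone: A half-carved pale limestone block (a foot with toes), 64 mm (x) by 50 mm (y) by 49 mm high, standing loose on the board near its middle (its centre 0 to 12 mm toward +y of the board's centre, within 12 mm across). Origin: centre of its underside. Must not be touched.
- chisel: Bystander: chisel with a wooden handle, 185 mm long, 22 mm high, lying beside the bench. Origin: where the blade meets the handle, underneath; its length is along its x.
- rasp: Bystander: rasp with a wooden handle, 195 mm long, 20 mm high. Origin: where the blade meets the handle, underneath; its length is along its x.
- brush: Bystander: dusting brush lying along its x.
- mallet: Bystander: wooden mallet lying on its side, 210 mm long, 68 mm high. Origin: under the middle of the head; the handle points to its -x.
- knife: Bystander: red craft knife, 143 mm long, 16 mm high. Origin: under the middle of its handle.
- fragment: Bystander: broken plaster piece, 62 by 45 by 34 mm high. Origin: centre of its underside.
- jar: Bystander: closed jar, 60 mm across, 90 mm high. Origin: centre of its underside.
There are look-alikes about, which are no part of the job. What is meant by the board is not purple, and is the smaller of those in its own colour.

How it is judged (in metres and radians):
On the way, in this order (a step that is already met when the one before it is completed fails the run):
1. the board has dropped into the notches while the turn-bar is still open (z of board_top in the frame of bench between 0.052 and 0.0585 m and y of board_top in the frame of bench between -0.006 and 0.006 m and angle between board's own z axis and vertical below 0.03 rad and value of joint turnbar below 1 rad), for 0.2 s.
2. the turn-bar is closed over the board (value of joint turnbar above 1.3 rad), for 0.2 s.
At the end, for the whole second after the job is handed in: The board lies down in the notches (top 52 to 58.5 mm above the table, within 6 mm of its parked place along the rails, level within 0.03 rad) and at rest, the turn-bar is closed (joint above 1.3 rad), and the stone still stands on the board (upright within 0.15 rad) (z of board_top in the frame of bench between 0.052 and 0.0585 m and y of board_top in the frame of bench between -0.006 and 0.006 m and angle between board's own z axis and vertical below 0.03 rad and angle between stone's own z axis and vertical below 0.15 rad and z of stone in the frame of board between 0.02 and 0.03 m and value of joint turnbar above 1.3 rad and linear speed of board below 0.01 m/s); the robot touches nothing.
It fails at once if the board is lifted off its rails or tipped (top over 75 mm above the table or tilted over 0.15 rad) (z of board_top in the frame of bench above 0.075 m or angle between board's own z axis and vertical above 0.15 rad).
It fails at once if the robot touches the stone (contact force between any of the fingers, the arm and stone above 0.5 N).
It fails at once if the stone is toppled or comes off the board (angle between stone's own z axis and vertical above 0.3 rad or z of stone in the frame of board below 0.015 m or z of stone in the frame of board above 0.045 m).
It fails at once if a tool or other bystander is moved more than 25 mm (distance of any of chisel, rasp, brush, mallet, knife, fragment, jar from where it was at the start of the episode above 0.025 m).
It also fails if it takes over 48 s, if anything falls off the work surface, if the arm or the gripper's body presses on something with over 40 N, if the wrist force passes 120 N, or if a joint passes its speed limit or range.

ROBOT

A 6-joint arm with a two-finger parallel gripper is mounted at the origin on the work surface. World frame = base frame: x ahead of the robot, y to its left, z up, the work surface at z = 0. Lengths are in mm, angles in rad, forces in N, time in s.
With the tool pointing down it reaches from about 350 to 975 mm from the base axis. Payload 7.1 kg.
Tool frame: the origin (TCP) lies at the centre of the arm's flange, where the gripper is bolted on; the fingertips stand 182 mm ahead of it and the grasp point (between the pads) lies 163 mm ahead of it; z points along the fingers, y is the line along which they close (so a half turn about z gives the same grasp; the last joint's range is limited). The gripper opens to 88 mm and grips with 3 to 60 N. Pads are 20 mm wide; open, the fingers measure 115 mm over their backs; the gripper's body (75 mm by 178 mm) begins 61 mm behind the grasp point.
Start: joints at [-1.183, 0.423, 1.63, -0, 1.089, -0.019], TCP at [247.311, -573.972, 404.675] pointing down, gripper open.
Joint ranges: [-3, 3], [-0.9, 2.11], [0.09, 2.58], [-1.31, 4.45], [0.11, 2.69], [-2.54, 2.54]. Speed limits (rad/s): [2.39, 2.39, 3.01, 3.14, 3.14, 3.14].

INTERFACE

Orientations are given as a rotation vector (axis times angle).
In Python, from workcell import readout, get_image, ctrl gives the robot as it stands.
- The arm moves only by the tool step_arm, never from a script. Its argument "targets" is a list that holds one entry, the list of rows, each a list of 7 numbers: the shift along the world's x, y, z as a fraction of full scale, then the turn, a rotation vector about the world's x, y, z as a fraction of full scale, then the opening, from 0 (shut) to 1 (fully open). In form: [[[dx, dy, dz, wx, wy, wz, claw], ...]]. A call has exactly 5 rows; each row shifts and turns the commanded pose from where the row before left it; what a row does not reach is not made up. Full scale, the value 1, is 0.05 m for a shift and 4 degrees for a turn. A row lasts 1/8 s, in which the tool goes at most 62.5 mm and 10.7 degrees, less where a joint would pass 70% of its speed; a pose out of reach is approached as far as the arm can. A call with a number of a shift or a turn outside -1 to 1 is refused whole. A call with a gripper value outside its range is refused whole. The fingers move at their own pace and stop on an object; the grip force is fixed at half the most. Time passes only in rows, so rows that do not move let the fingers close, or fill a call up. It gives the time, the measured TCP pose, the force, the opening and the grip force at its end, in the units of the state.
- readout.get_obs(): the state, without advancing time (a new reading comes with each control period).
- get_image(name): name is "scene" or "top" or "wrist"; returns a dict with "pixels" (480x640x3 uint8, red, green, blue), "intrinsics" (3x3 intrinsics, pixels), "k1" (the pictures are not rectified: a ray, as slopes to the right and down, at radius r is drawn at 1 + k1 r^2 times it, then the intrinsics apply), "extrinsics" (4x4, takes a point from world to camera coordinates). Camera axes: x right, y down, z forward; pixel columns grow to the right and rows downward; lengths in mm; the calibration is good to about 2 mm. A picture is of the moment at which its call begins. There is no depth.
- ctrl.close_job(): hands the job in; it is judged then, once.
The state is a dict: "t": time; "qpos": joint angles; "qvel": joint speeds; "joint_torque": joint torques, N m; "ee_pos": TCP position; "orientation": TCP orientation; "ft_force": force on the tool from outside, world axes, zero at the start; "moment": the same for the moment, N m; "width": finger opening in mm; "grasp_force": force on a finger pad.
Only numpy, scipy, OpenCV 4.12 (cv2) and the standard library are available. Lean on these libraries where they do the work, as an engineer would, in place of code of your own. Each camera call takes 0.05 s, during which the arm holds its last target. There are 200 camera calls.

## Working session

There is one attempt and no reset: what is moved stays moved. The work goes in short steps, Python scripts to look and compute and a tool call to move; the robot and the scene stay as the last step left them, time stands still between calls to the robot, and variables do not carry over. Pictures are saved under pics/ and viewed, at most 10 in all, crops included, and the job is handed in when it is done.

Besides the shell and the picture viewer there is one more tool, called as a command line: name --argument value ..., lists and objects as JSON in quotes. step_arm: Moves the arm, as the interface text tells. Shift numbers are shares of 0.05 m and turn numbers shares of 4 degrees, none past 1 either way. Its arguments: {"type":"object","properties":{"targets":{"type":"array"}},"required":["targets"]}

```bash
mkdir -p pics
cat > h.py <<'E'
import numpy as np, cv2
from workcell import readout, get_image, ctrl
def grab(name,fn):
    im=get_image(name); cv2.imwrite('pics/'+fn+'.png',cv2.cvtColor(im['pixels'],cv2.COLOR_RGB2BGR))
    np.savez('pics/'+fn+'.npz',K=im['intrinsics'],k=im['k1'],E=im['extrinsics'])
def cal(fn):
    d=np.load('pics/'+fn+'.npz'); return d['K'],float(d['k']),d['E']
def unproj(fn,uv,z):
    K,k,E=cal(fn); uv=np.array(uv,float).reshape(-1,1,2)
    n=cv2.undistortPointsIter(uv,K,np.array([k,0,0,0,0.]),None,None,(3,50,1e-9)).reshape(-1,2)
    R=E[:3,:3];c=-R.T@E[:3,3]; d=np.c_[n,np.ones(len(n))]@R
    z=np.broadcast_to(z,len(n)); return c+d*((z-c[2])/d[:,2])[:,None]
def proj(fn,P):
    K,k,E=cal(fn); return cv2.projectPoints(np.array(P,float).reshape(-1,1,3),cv2.Rodrigues(E[:3,:3])[0],E[:3,3],K,np.array([k,0,0,0,0.]))[0].reshape(-1,2)
E
python3 - <<'E'
from h import *
grab('scene','s0');grab('top','t0')
print(readout.get_obs())
E
```

```text
{'t': 0.1, 'qpos': array([-1.18301372e+00,  4.23761947e-01,  1.63059837e+00, -2.95493212e-05,
        1.08859756e+00, -1.90060028e-02]), 'qvel': array([-0.00126556, -0.00024552, -0.00241456, -0.00016283, -0.00089593,
        0.00011957]), 'joint_torque': array([-7.76388788e-04, -5.45614493e+01, -2.74325216e+01,  6.44658459e-02,
        1.87762961e-02, -3.67353482e-05]), 'ee_pos': array([ 247.21207467, -573.76057931,  403.98678071]), 'orientation': array([-3.07551962e+00, -6.34336431e-01,  4.33408501e-04]), 'ft_force': array([-0.13278452, -0.9974725 , -0.26174142]), 'moment': array([ 0.04135332, -0.02242571, -0.04536827]), 'grasp_force': 0.0, 'width': 87.8328370536525}
```

View pics/t0.png

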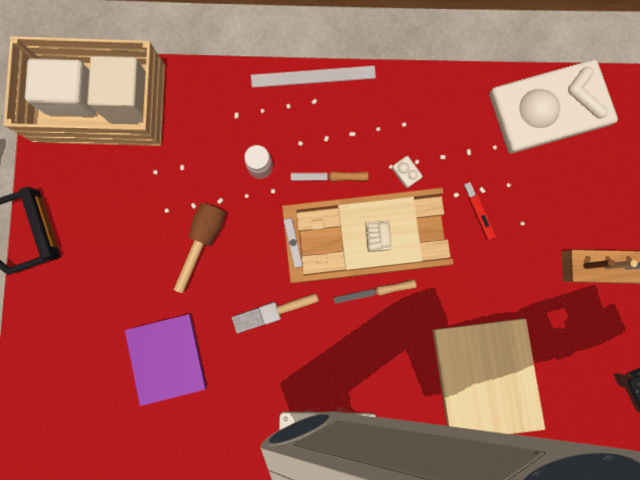

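View pics/s0.png

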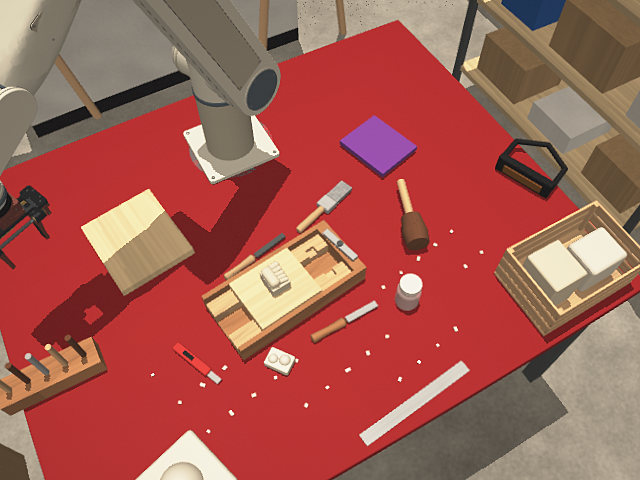

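The top view shows three boards:
- The plywood board in the rails at about (380,235), with the stone on it.
- A larger plywood board at (490,375).
- A purple board at (165,360).

The one in the rails fits, because it's the smaller of the plywood-coloured pair. The turn-bar is at (292,242). I'll confirm with a crop.

Run:
```python
from h import *
im=cv2.imread('pics/t0.png')[180:305,270:460]
cv2.imwrite('pics/c0.png',cv2.resize(im,None,fx=4,fy=4,interpolation=cv2.INTER_CUBIC))
print(unproj('t0',[(283,206),(442,189),(452,263),(292,282)],58))
print(unproj('t0',[(433,329),(526,320),(545,433),(447,432)],[16]*4))
```

```text
[[ 570.86904015  111.01006509   58.        ]
 [ 617.15999905 -248.43042298   58.        ]
 [ 449.56770492 -269.47208696   58.        ]
 [ 400.22816279   86.62140926   58.        ]]
[[ 301.05596511 -235.72064438   16.        ]
 [ 325.88541202 -447.33393118   16.        ]
 [  79.23369515 -481.36045435   16.        ]
 [  76.09565149 -264.65184249   16.        ]]
```

View pics/c0.png

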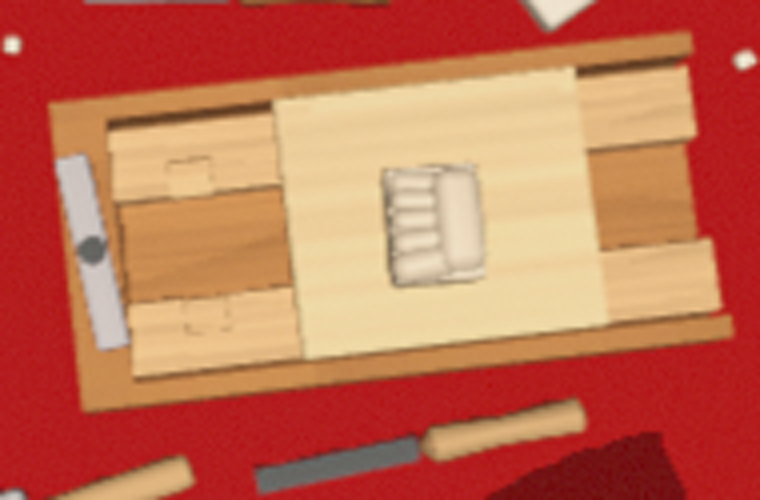

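The crop confirms it: the small light board is in the rails with the foot-shaped stone on it, and the bar pivot is at crop (92,250). Next I'll fit the bench pose.

Run:
```python
from h import *
from scipy.optimize import least_squares
c=lambda L:[(x/4+269.6,y/4+179.6) for x,y in L]
W=unproj('t0',c([(50,103),(692,33),(733,338),(84,411),(92,250)]),[58,58,58,58,69])
B=np.array([(87,130),(87,-235),(-87,-235),(-87,130),(0,115)])
R=lambda a:np.array([[np.cos(a),-np.sin(a)],[np.sin(a),np.cos(a)]])
f=lambda p:((B@R(p[2]).T+p[:2])-W[:,:2])
s=least_squares(lambda p:f(p).ravel(),[520,-20,0]);p=s.x
print(p,np.degrees(p[2]));print(f(p).round(1))
tb=lambda uv,z:((unproj('t0',c(uv),z)[:,:2]-p[:2])@R(p[2])).round(1)
print('board',tb([(576,67),(608,325),(303,358),(273,100)],64))
print('bar',tb([(70,154),(113,349)],69))
print('stone',tb([(383,168),(478,165),(484,278),(393,286)],113))
np.save('bench.npy',p)
# scene check
P=lambda x,y,z:[*(R(p[2])@[x,y]+p[:2]),z]
print(proj('s0',[P(0,115,69),P(87,-235,58),P(-87,-235,58),P(87,130,58)]).round(0))
for b in [(0,-215),(0,-250)]: print(b,P(*b,0))
```

```text
[ 5.02916488e+02 -2.74287152e+01  1.30244768e-01] 7.462475528826118
[[-0.  -0.3]
 [-0.1  0.7]
 [ 0.  -0.4]
 [ 0.4  0.5]
 [-0.2 -0.4]]
board [[  73.9 -166.5]
 [ -72.4 -165. ]
 [ -71.9    5.6]
 [  74.     5.4]]
bar [[ 55.2 121.8]
 [-55.6 109.7]]
stone [[ 22.4 -45.6]
 [ 18.4 -96.5]
 [-42.4 -92. ]
 [-41.3 -43.2]]
[[340. 244.]
 [240. 351.]
 [201. 296.]
 [366. 267.]]
(0, -215) [np.float64(530.8400089207371), np.float64(-240.60769396480964), 0]
(0, -250) [np.float64(535.385698379549), np.float64(-275.3112486436036), 0]
```

The bench fits to within 1 mm. Board centre is at bench y −80, so it needs an 80 mm push. The bar is at about 0.11 rad. I'll approach behind the board with the fingers open across bench x.

step_arm --targets '[[[0.282, 0.348, -0.1, 0, 0, 0.926, 1], [0.282, 0.348, -0.1, 0, 0, 0.926, 1], [0.282, 0.348, -0.1, 0, 0, 0.926, 1], [0.282, 0.348, -0.1, 0, 0, 0.926, 1], [0.282, 0.348, -0.1, 0, 0, 0.926, 1]]]'

```text
t: 0.72
ee_pos: [319.0, -485.5, 379.4]
orientation: [2.932, 1.129, 0.0]
ft_force: [-0.8, 0.6, 0.2]
width: 87.6
grasp_force: 0.0
```

step_arm --targets '[[[0.282, 0.348, -0.1, 0, 0, 0.926, 1], [0.282, 0.348, -0.1, 0, 0, 0.926, 1], [0.282, 0.348, -0.1, 0, 0, 0.926, 1], [0.282, 0.348, -0.1, 0, 0, 0.926, 1], [0.282, 0.348, -0.1, 0, 0, 0.926, 1]]]'

```text
t: 1.35
ee_pos: [389.2, -398.8, 354.4]
orientation: [2.712, 1.585, 0.0]
ft_force: [0.0, -0.9, -0.5]
width: 87.9
grasp_force: 0.0
```

step_arm --targets '[[[0.282, 0.348, -0.1, 0, 0, 0.926, 1], [0.282, 0.348, -0.1, 0, 0, 0.926, 1], [0.282, 0.348, -0.1, 0, 0, 0.926, 1], [0.282, 0.348, -0.1, 0, 0, 0.926, 1], [0.282, 0.348, -0.1, 0, 0, 0.926, 1]]]'

```text
t: 1.98
ee_pos: [459.6, -311.7, 329.4]
orientation: [2.422, 2.001, 0.0]
ft_force: [-0.3, 0.4, -0.5]
width: 88.0
grasp_force: 0.0
```

step_arm --targets '[[[0.282, 0.348, -0.1, 0, 0, 0.926, 1], [0.282, 0.348, -0.1, 0, 0, 0.926, 1], [0.282, 0.348, -0.1, 0, 0, 0.926, 1], [0.282, 0.348, -0.1, 0, 0, 0.926, 1], [0.282, 0.348, -0.1, 0, 0, 0.926, 1]]]'

```text
t: 2.6
ee_pos: [529.9, -224.6, 304.4]
orientation: [2.068, 2.364, 0.0]
ft_force: [0.4, -0.8, -0.2]
width: 87.7
grasp_force: 0.0
```

```bash
cat >> h.py <<'E'
from scipy.spatial.transform import Rotation as Ro
def where():
    o=readout.get_obs();p=np.load('bench.npy');c,s=np.cos(p[2]),np.sin(p[2])
    d=o['ee_pos'][:2]-p[:2];Rm=Ro.from_rotvec(o['orientation']).as_matrix()
    print('t',round(o['t'],2),'bench',(c*d[0]+s*d[1]).round(1),(-s*d[0]+c*d[1]).round(1),'tipz',(o['ee_pos'][2]-182).round(1),'ee',o['ee_pos'].round(1),'ytool deg',np.degrees(np.arctan2(Rm[1,1],Rm[0,1])).round(2),'zt',Rm[:,2].round(3),'F',o['ft_force'].round(1),'w',o['width'])
E
python3 -c "
from h import *
where();grab('wrist','w1')"
```

```text
t 2.6 bench 1.2 -199.0 tipz 122.4 ee [ 529.9 -224.6  304.4] ytool deg 7.64 zt [ 0. -0. -1.] F [ 0.4 -0.8 -0.2] w 87.71278712684541
```

View pics/w1.png

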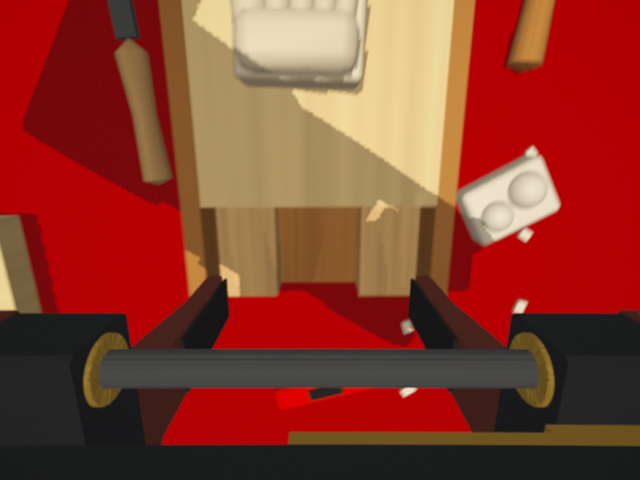

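Wrist view: the fingers sit centred between the cheeks, and the board's end face is ahead at row 207. Next I descend to tip height z 46 and move up to the board.

step_arm --targets '[[[0, 0, -0.305, 0, 0, 0, 1], [0, 0, -0.305, 0, 0, 0, 1], [0, 0, -0.305, 0, 0, 0, 1], [0, 0, -0.305, 0, 0, 0, 1], [0, 0, -0.305, 0, 0, 0, 1]]]'

```text
t: 3.28
ee_pos: [529.1, -226.2, 227.2]
orientation: [-2.074, -2.359, 0.0]
ft_force: [-0.5, -1.1, -0.6]
width: 87.6
grasp_force: 0.0
```

step_arm --targets '[[[-0.013, 0.1, 0, 0, 0, 0, 1], [-0.013, 0.1, 0, 0, 0, 0, 1], [-0.012, 0.09, 0, 0, 0, 0, 1], [-0.01, 0.08, 0, 0, 0, 0, 1], [-0.008, 0.06, 0, 0, 0, 0, 1]]]'

```text
t: 3.9
ee_pos: [526.6, -204.1, 228.8]
orientation: [2.073, 2.36, 0.0]
ft_force: [-0.1, 0.3, -0.2]
width: 87.8
grasp_force: 0.0
```

```bash
python3 -c "
from h import *
where()"
```

```text
t 3.9 bench 0.5 -178.3 tipz 46.8 ee [ 526.6 -204.1  228.8] ytool deg 7.4 zt [ 0.001 -0.    -1.   ] F [-0.1  0.3 -0.2] w 87.81878602179262
```

step_arm --targets '[[[-0.005, 0.04, 0, 0, 0, 0, 1], [-0.007, 0.05, 0, 0, 0, 0, 1], [-0.008, 0.06, 0, 0, 0, 0, 1], [-0.009, 0.07, 0, 0, 0, 0, 1], [-0.01, 0.08, 0, 0, 0, 0, 1]]]'

```text
t: 4.53
ee_pos: [524.8, -189.8, 228.7]
orientation: [2.073, 2.359, 0.0]
ft_force: [0.7, -5.2, 0.8]
width: 87.7
grasp_force: 2.5
```

step_arm --targets '[[[-0.01, 0.08, 0, 0, 0, 0, 1], [-0.01, 0.08, 0, 0, 0, 0, 1], [-0.01, 0.08, 0, 0, 0, 0, 1], [-0.01, 0.08, 0, 0, 0, 0, 1], [-0.01, 0.08, 0, 0, 0, 0, 1]]]'

```text
t: 5.15
ee_pos: [522.4, -169.7, 228.6]
orientation: [2.073, 2.359, 0.0]
ft_force: [0.9, -4.2, -1.0]
width: 87.9
grasp_force: 2.6
```

```bash
python3 -c "
from h import *
where()"
```

```text
t 5.15 bench 0.8 -143.6 tipz 46.6 ee [ 522.4 -169.7  228.6] ytool deg 7.38 zt [ 0.001 -0.001 -1.   ] F [ 0.9 -4.2 -1. ] w 87.85260337154045
```

step_arm --targets '[[[-0.01, 0.08, 0, 0, 0, 0, 1], [-0.01, 0.08, 0, 0, 0, 0, 1], [-0.01, 0.08, 0, 0, 0, 0, 1], [-0.01, 0.08, 0, 0, 0, 0, 1], [-0.01, 0.08, 0, 0, 0, 0, 1]]]'

```text
t: 5.78
ee_pos: [519.8, -149.8, 228.7]
orientation: [2.073, 2.359, -0.0]
ft_force: [-0.1, -5.8, 1.2]
width: 87.9
grasp_force: 3.0
```

step_arm --targets '[[[-0.009, 0.07, 0, 0, 0, 0, 1], [-0.008, 0.06, 0, 0, 0, 0, 1], [-0.006, 0.05, 0, 0, 0, 0, 1], [-0.005, 0.04, 0, 0, 0, 0, 1], [-0.005, 0.04, 0, 0, 0, 0, 1]]]'

```text
t: 6.4
ee_pos: [518.1, -136.8, 228.6]
orientation: [2.073, 2.359, -0.0]
ft_force: [0.2, -7.2, 0.6]
width: 87.9
grasp_force: 3.2
```

```bash
python3 -c "
from h import *
where()"
```

```text
t 6.4 bench 0.8 -110.4 tipz 46.6 ee [ 518.1 -136.8  228.6] ytool deg 7.4 zt [ 0.001 -0.001 -1.   ] F [ 0.2 -7.2  0.6] w 87.85044566339566
```

Now slowly, 1.5 mm per row, watching the force.

step_arm --targets '[[[-0.004, 0.03, 0, 0, 0, 0, 1], [-0.004, 0.03, 0, 0, 0, 0, 1], [-0.004, 0.03, 0, 0, 0, 0, 1], [-0.004, 0.03, 0, 0, 0, 0, 1], [-0.004, 0.03, 0, 0, 0, 0, 1]]]'

```text
t: 7.02
ee_pos: [517.1, -129.3, 228.6]
orientation: [2.073, 2.359, -0.0]
ft_force: [-0.6, -6.0, 0.5]
width: 87.6
grasp_force: 3.2
```

step_arm --targets '[[[-0.004, 0.03, 0, 0, 0, 0, 1], [-0.004, 0.03, 0, 0, 0, 0, 1], [-0.003, 0.02, 0, 0, 0, 0, 1], [-0.003, 0.02, 0, 0, 0, 0, 1], [-0.003, 0.02, 0, 0, 0, 0, 1]]]'

```text
t: 7.65
ee_pos: [516.1, -123.1, 228.5]
orientation: [2.073, 2.36, -0.0]
ft_force: [0.2, -5.2, 0.1]
width: 87.7
grasp_force: 2.5
```

```bash
python3 -c "
from h import *
where()"
```

```text
t 7.65 bench 0.6 -96.6 tipz 46.5 ee [ 516.1 -123.1  228.5] ytool deg 7.4 zt [ 0. -0. -1.] F [ 0.2 -5.2  0.1] w 87.68208323634873
```

step_arm --targets '[[[-0.003, 0.02, 0, 0, 0, 0, 1], [-0.003, 0.02, 0, 0, 0, 0, 1], [-0.001, 0.01, 0, 0, 0, 0, 1], [-0.001, 0.01, 0, 0, 0, 0, 1], [-0.001, 0.01, 0, 0, 0, 0, 1]]]'

```text
t: 8.28
ee_pos: [515.8, -119.8, 228.5]
orientation: [2.072, 2.36, -0.0]
ft_force: [0.8, -9.5, -0.0]
width: 88.1
grasp_force: 4.6
```

```bash
python3 -c "
from h import *
where()"
```

```text
t 8.28 bench 0.7 -93.2 tipz 46.5 ee [ 515.8 -119.8  228.5] ytool deg 7.43 zt [ 0.    -0.001 -1.   ] F [ 0.8 -9.5 -0. ] w 88.05524952237828
```

step_arm --targets '[[[-0.001, 0.01, 0, 0, 0, 0, 1], [-0.001, 0.01, 0, 0, 0, 0, 1], [-0.001, 0.01, 0, 0, 0, 0, 1], [0, 0, 0, 0, 0, 0, 1], [0, 0, 0, 0, 0, 0, 1]]]'

```text
t: 8.9
ee_pos: [515.8, -119.2, 228.5]
orientation: [2.07, 2.36, -0.002]
ft_force: [0.5, -15.2, -1.1]
width: 87.5
grasp_force: 7.5
```

```bash
python3 -c "
from h import *
where();grab('wrist','w2')"
```

```text
t 8.9 bench 0.8 -92.7 tipz 46.5 ee [ 515.8 -119.2  228.5] ytool deg 7.5 zt [ 0.001 -0.003 -1.   ] F [  0.5 -15.2  -1.1] w 87.50237755486651
```

View pics/w2.png

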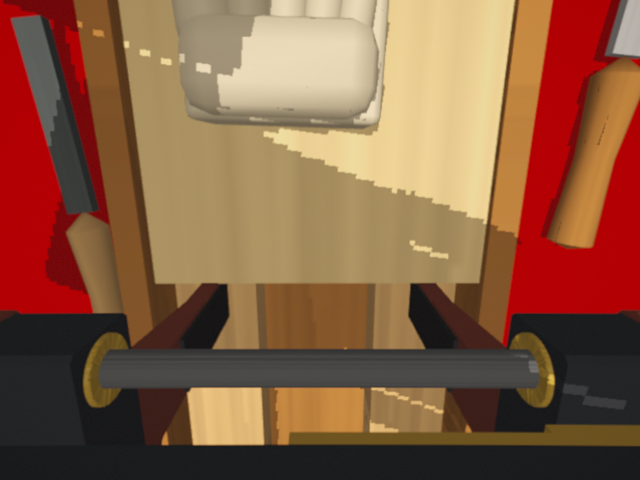

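The push stopped at 15 N, with the board's end edge at pixels (155..482, 283). I'll check the drop from the apparent width of the board.

Run:
```python
from h import *
p=np.load('bench.npy');c,s=np.cos(p[2]),np.sin(p[2]);R=np.array([[c,-s],[s,c]])
for z in (56,64):
    w=unproj('w2',[(155,283),(482,283)],z)[:,:2]; print(z,np.linalg.norm(w[0]-w[1]),((w-p[:2])@R).round(1))
```

```text
56 148.02897083172954 [[-72.5 -82.1]
 [ 75.5 -82.1]]
64 140.28255775831056 [[-68.6 -79. ]
 [ 71.7 -79. ]]
```

It has dropped: width is 148 mm when computed at z 56 (146 expected) against 140 mm at z 64. Now I retreat, lift clear and close the fingers. Then I'll go over to the bar's +x end, on the side away from the stone.

step_arm --targets '[[[0.01, -0.08, 0, 0, 0, 0, 1], [0.026, -0.2, 0, 0, 0, 0, 1], [0.02, -0.15, 0.1, 0, 0, 0, 1], [0, 0, 0.7, 0, 0, 0, 1], [0, 0, 0.7, 0, 0, 0, 0.5]]]'

```text
t: 9.57
ee_pos: [518.1, -139.8, 304.2]
orientation: [-2.073, -2.358, 0.0]
ft_force: [1.0, 0.0, 0.5]
width: 80.9
grasp_force: 0.0
```

step_arm --targets '[[[0, 0, 0.5, 0, 0, 0, 0], [0, 0, 0, 0, 0, 0, 0], [0, 0, 0, 0, 0, 0, 0], [0, 0, 0, 0, 0, 0, 0], [0, 0, 0, 0, 0, 0, 0]]]'

```text
t: 10.2
ee_pos: [518.0, -139.4, 327.5]
orientation: [-2.073, -2.359, 0.001]
ft_force: [-0.3, -0.1, -0.4]
width: 31.2
grasp_force: 0.0
```

Run:
```python
from h import *
where();grab('top','t2')
p=np.load('bench.npy');c,s=np.cos(p[2]),np.sin(p[2]);R=np.array([[c,-s],[s,c]])
ee=readout.get_obs()['ee_pos'][:2]
print('to start',(R@[42,90]+p[:2]-ee).round(1))
T=np.array([0.1]+list(np.linspace(.25,1.6,10)));L=[[42,90]]
for t in T: L.append(np.array([0,115])+40*np.array([np.cos(t),np.sin(t)])+np.array([np.sin(t),-np.cos(t)])*(9+13.5*np.sin(t)+10*abs(np.cos(t))))
L=np.array(L);print(np.c_[T,L[1:].round(1)]);print((np.diff(L,axis=0)@R.T/50).round(3))
im=cv2.imread('pics/t2.png')[180:305,270:460]
cv2.imwrite('pics/c2.png',cv2.resize(im,None,fx=4,fy=4,interpolation=cv2.INTER_CUBIC))
```

```text
t 10.2 bench 0.5 -113.0 tipz 145.5 ee [ 518.  -139.4  327.5] ytool deg 7.39 zt [-0.002  0.001 -1.   ] F [-0.3 -0.1 -0.4] w 31.231654499871347
to start [ 14.8 206.7]
[[1.000e-01 4.180e+01 9.880e+01]
 [2.500e-01 4.420e+01 1.036e+02]
 [4.000e-01 4.600e+01 1.090e+02]
 [5.500e-01 4.690e+01 1.150e+02]
 [7.000e-01 4.690e+01 1.214e+02]
 [8.500e-01 4.570e+01 1.281e+02]
 [1.000e+00 4.330e+01 1.347e+02]
 [1.150e+00 3.950e+01 1.411e+02]
 [1.300e+00 3.450e+01 1.469e+02]
 [1.450e+00 2.830e+01 1.519e+02]
 [1.600e+00 2.160e+01 1.556e+02]]
[[-0.026  0.174]
 [ 0.035  0.1  ]
 [ 0.021  0.112]
 [ 0.004  0.121]
 [-0.017  0.127]
 [-0.041  0.129]
 [-0.066  0.126]
 [-0.091  0.117]
 [-0.115  0.102]
 [-0.136  0.081]
 [-0.142  0.058]]
```

View pics/c2.png

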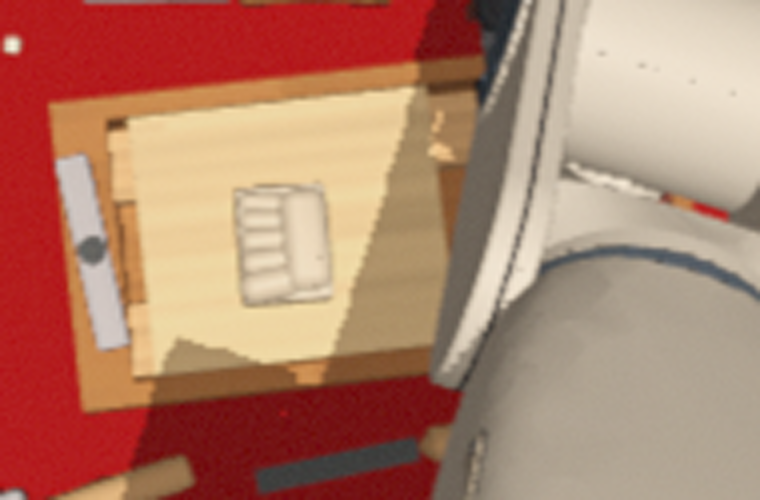

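The board now sits near the end block with the stone upright, and the bar is still open. Next I move over to the bar's +x end.

step_arm --targets '[[[0.03, 0.413, 0, 0, 0, 0, 0], [0.03, 0.413, 0, 0, 0, 0, 0], [0.03, 0.413, 0, 0, 0, 0, 0], [0.03, 0.413, 0, 0, 0, 0, 0], [0.03, 0.413, 0, 0, 0, 0, 0]]]'

```text
t: 10.88
ee_pos: [525.8, -35.5, 328.1]
orientation: [-2.073, -2.36, 0.001]
ft_force: [-0.5, 0.2, -0.1]
width: 0.5
grasp_force: 0.0
```

step_arm --targets '[[[0.03, 0.413, 0, 0, 0, 0, 0], [0.03, 0.413, 0, 0, 0, 0, 0], [0.03, 0.413, 0, 0, 0, 0, 0], [0.03, 0.413, 0, 0, 0, 0, 0], [0.03, 0.413, 0, 0, 0, 0, 0]]]'

```text
t: 11.5
ee_pos: [533.2, 67.8, 328.0]
orientation: [-2.073, -2.36, 0.001]
ft_force: [0.3, 0.0, 0.4]
width: 0.7
grasp_force: 0.0
```

step_arm --targets '[[[0, 0, -0.3, 0, 0, 0, 0], [0, 0, -0.3, 0, 0, 0, 0], [0, 0, -0.3, 0, 0, 0, 0], [0, 0, -0.3, 0, 0, 0, 0], [0, 0, 0, 0, 0, 0, 0]]]'

```text
t: 12.12
ee_pos: [532.7, 66.6, 266.8]
orientation: [-2.073, -2.358, 0.004]
ft_force: [-0.7, 0.1, 0.0]
width: 0.7
grasp_force: 0.0
```

```bash
python3 -c "
from h import *
where();grab('wrist','w3')"
```

```text
t 12.12 bench 41.8 89.4 tipz 84.8 ee [532.7  66.6 266.8] ytool deg 7.36 zt [-0.003 -0.    -1.   ] F [-0.7  0.1  0. ] w 0.7365891902938926
```

View pics/w3.png

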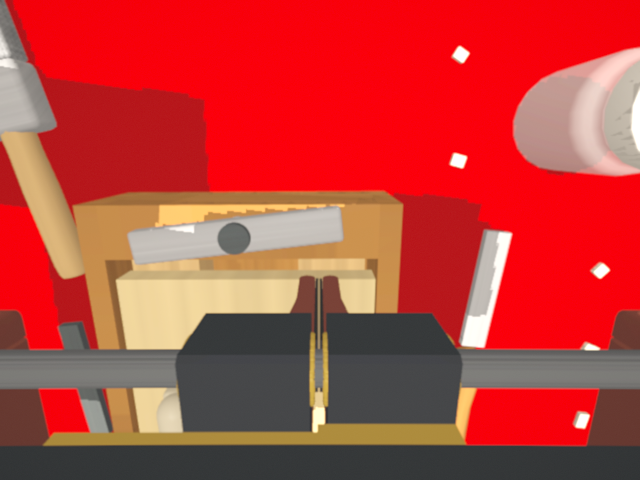

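Wrist view: the closed fingertips at (320,280) are just short of the bar's +x arm at (320,225), with the jar well off to the right. Now I descend to z 62 and sweep the arc.

step_arm --targets '[[[0, 0, -0.15, 0, 0, 0, 0], [0, 0, -0.15, 0, 0, 0, 0], [0, 0, -0.15, 0, 0, 0, 0], [-0.013, 0.09, 0, 0, 0, 0, 0], [-0.013, 0.085, 0, 0, 0, 0, 0]]]'

```text
t: 12.8
ee_pos: [532.0, 76.1, 245.9]
orientation: [2.074, 2.36, 0.0]
ft_force: [0.7, -0.4, 0.2]
width: 0.6
grasp_force: 0.0
```

step_arm --targets '[[[0.035, 0.1, 0, 0, 0, 0, 0], [0.021, 0.112, 0, 0, 0, 0, 0], [0.004, 0.121, 0, 0, 0, 0, 0], [-0.017, 0.127, 0, 0, 0, 0, 0], [-0.041, 0.129, 0, 0, 0, 0, 0]]]'

```text
t: 13.42
ee_pos: [532.2, 105.7, 246.1]
orientation: [2.073, 2.36, 0.001]
ft_force: [1.0, -3.4, -0.1]
width: 0.5
grasp_force: 1.4
```

```bash
python3 -c "
from h import *
where()"
```

```text
t 13.43 bench 46.4 128.2 tipz 64.1 ee [532.2 105.7 246.1] ytool deg 7.39 zt [ 0.001  0.    -1.   ] F [ 1.  -3.4 -0.1] w 0.4988128602467121
```

Contact at 3.4 N, so the bar is turning. Tip z 64 is inside the bar's height band. I'll carry on.

step_arm --targets '[[[-0.066, 0.126, -0.02, 0, 0, 0, 0], [-0.091, 0.117, 0, 0, 0, 0, 0], [-0.115, 0.102, 0, 0, 0, 0, 0], [-0.136, 0.081, 0, 0, 0, 0, 0], [-0.11, 0.045, 0, 0, 0, 0, 0]]]'

```text
t: 14.05
ee_pos: [505.7, 129.1, 245.0]
orientation: [2.074, 2.36, 0.001]
ft_force: [1.9, -1.9, 0.0]
width: 0.2
grasp_force: 1.1
```

```bash
python3 -c "
from h import *
where()"
```

```text
t 14.05 bench 23.1 154.9 tipz 63.0 ee [505.7 129.1 245. ] ytool deg 7.39 zt [ 0.  0. -1.] F [ 1.9 -1.9  0. ] w 0.21767821267650136
```

step_arm --targets '[[[-0.02, -0.002, 0, 0, 0, 0, 0], [-0.02, -0.002, 0, 0, 0, 0, 0], [0, 0, 0, 0, 0, 0, 0], [0.1, 0.013, 0, 0, 0, 0, 0], [0.25, 0.03, 0, 0, 0, 0, 0]]]'

```text
t: 14.68
ee_pos: [521.8, 130.6, 244.8]
orientation: [-2.073, -2.36, 0.002]
ft_force: [0.7, 0.3, 0.0]
width: 0.2
grasp_force: 0.0
```

step_arm --targets '[[[0.2, 0.03, 0.3, 0, 0, 0, 0], [0, 0, 0.8, 0, 0, 0, 0], [0, 0, 0.8, 0, 0, 0, 0], [0, -0.5, 0.8, 0, 0, 0, 0], [0, -0.8, 0.5, 0, 0, 0, 0]]]'

```text
t: 15.3
ee_pos: [532.6, 67.1, 407.2]
orientation: [2.07, 2.36, 0.003]
ft_force: [0.6, -0.5, -1.2]
width: 0.6
grasp_force: 0.0
```

step_arm --targets '[[[0, -1, 0.2, 0, 0, 0, 0], [0, -1, 0, 0, 0, 0, 0], [0, -1, 0, 0, 0, 0, 0], [0, -0.8, 0, 0, 0, 0, 0], [0, -0.4, 0, 0, 0, 0, 0]]]'

```text
t: 15.92
ee_pos: [532.0, -144.8, 415.0]
orientation: [2.076, 2.358, -0.0]
ft_force: [0.2, 0.3, 0.7]
width: 0.5
grasp_force: 0.0
```

Run:
```python
from h import *
where();grab('top','t3')
im=cv2.imread('pics/t3.png')[150:310,200:440]
cv2.imwrite('pics/c3.png',cv2.resize(im,None,fx=3.3,fy=3.3,interpolation=cv2.INTER_CUBIC))
```

```text
t 15.93 bench 13.6 -120.1 tipz 233.0 ee [ 532.  -144.8  415. ] ytool deg 7.27 zt [ 0. -0. -1.] F [0.2 0.3 0.7] w 0.5217593384717643
```

View pics/c3.png

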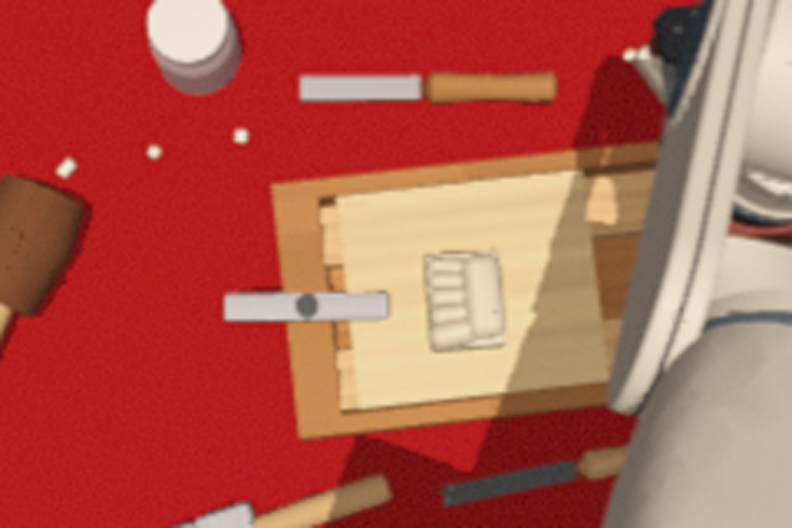

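The board is flat, the stone is upright and the bar lies over the board's edge with its ends at crop (224,307) and (388,305). I'll check its angle.

Run:
```python
from h import *
p=np.load('bench.npy');c,s=np.cos(p[2]),np.sin(p[2]);R=np.array([[c,-s],[s,c]])
f=lambda L,z:((unproj('t3',[(x/3.3+199.65,y/3.3+149.65) for x,y in L],z)[:,:2]-p[:2])@R).round(1)
b=f([(388,305),(224,307)],69);d=b[1]-b[0];print(b,np.arctan2(d[1],d[0]))
print(f([(335,198),(344,411)],56), f([(335,198),(344,411)],64))
```

```text
[[ -5.7  61. ]
 [  5.1 170.8]] 1.4727510495010574
[[ 72.9  88.6]
 [-72.6  98.3]] [[ 71.6  88.6]
 [-73.   98.2]]
```

The bar is at 1.47 rad (over 1.3 needed), the board is down in the notches at about +2.5 mm, and the arm is clear. Handing in.

```bash
python3 -c "
from h import *
print(ctrl.close_job())"
```

```text
the job is handed in; nothing more can be done
None
```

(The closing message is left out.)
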